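# Fit the tube carousel and lock it with its retaining clip

### The job

Put the tube carousel onto the mixer's spindle so that it sits fully down, then lock it there: push the open retaining clip sideways into the spindle's groove, above the hub, past the pinch of its jaws, until it is fully home against the spindle's neck. Press no harder than it takes, so as not to strain the spindle, and leave the rest of the bench undisturbed.

Things in the scene. Friction and masses are not known exactly. Their poses are not given: they have to be found in the camera images.
- mixer: Fixed white tube mixer, 150 x 150 x 70 mm, blue foot band, upright steel spindle in the middle of its top. Origin: centre of underside, z along the spindle. Heights above it in mm: shoulder (radius 20) that carries the carousel 76; shaft (radius 13) to 116; groove (neck radius 8) 116 to 123.5; head (radius 13) to 132.5, tapering to radius 8.5 at the tip, 138.5.
- groove (a point): Point on the spindle axis at the groove's floor (116 mm above the mixer's underside). When the carousel is fully down, the top of its hub is level with this point. The groove runs all round: the clip may enter from any side. At the stop the neck must not take more than about 18 N beyond the jaws' drag.
- carousel: Loose aluminium tube carousel, 0.2 to 0.4 kg, standing on the bench: disc of radius 62 mm, 12 mm thick, with eight dark tube places; in its middle a hub of radius 24 mm whose top is 40 mm above the underside. A bore of radius 15 mm runs right through. Origin: centre of the underside, z up. Lift it by the hub from above.
- clip: Loose steel clip, an open fork lying flat: 5 mm thick, 40 mm wide, 0.07 kg. Origin: underside, where the spindle axis stands when it is home. x points out of the open mouth, z up. Back plate from x -44 to -8 mm (its front edge stops hard on the neck); two sprung jaws reach x +19 mm. Keep the origin 32 mm or more from the axis until it is at groove height, then slide in along the hub's top.
- clip_tab (a point): Centre of the clip's upright grip tab, 20 mm above the clip's underside and 34 mm behind its origin (x = -34 mm). The tab is 16 mm long (clip's x), 12 mm wide (y); its top is 41 mm above the underside.
- clip_bumps (a point): Midpoint between the inward bumps of the clip's sprung jaws, 2 mm ahead of its origin, at the underside. The bumps are 14.6 mm apart and must spread onto the 16 mm neck: the push climbs to 6 to 19 N some 5 mm short of home, then eases to 3 to 9 N of drag that lasts until the hard stop; the jaws then hold by their grip. The jaw tips flare to about 30 mm apart.
Mind the look-alikes: they are no part of the job. What is shaped like the carousel but orange or turquoise is not meant.

How it is judged:
On the way, in this order (a step that is already met when the one before it is completed fails the run):
1. the carousel sits fully down on the spindle's shoulder, before the clip goes in (horizontal distance between carousel and groove below 0.003 m and z of carousel in the frame of mixer below 0.0775 m and angle between carousel's own z axis and vertical below 0.03 rad and horizontal distance between clip and groove above 0.02 m), for 0.2 s.
2. the clip is pushed home into the groove (horizontal distance between clip and groove below 0.0015 m and z of clip in the frame of groove between -0.0015 and 0.004 m), for 0.2 s.
At the end, for the whole second after the job is handed in: Carousel fully down on the shoulder (within 1.5 mm, level within 0.03 rad, centred within 3 mm); clip home in the groove: origin within 1.5 mm of the spindle axis, underside 1.5 mm below to 4 mm above the groove floor, level within 0.12 rad; all at rest (all of step 2 and angle between clip's own z axis and vertical below 0.12 rad and horizontal distance between carousel and groove below 0.003 m and z of carousel in the frame of mixer below 0.0775 m and angle between carousel's own z axis and vertical below 0.03 rad and linear speed of each of clip, carousel below 0.02 m/s); the robot touches nothing.
It fails at once if the clip's back plate is pressed against the spindle's neck with more than 18 N (contact force between clip_c0 and mixer above 18 N).
It fails at once if the clip, its jaws included, is rammed against the spindle with more than 60 N (contact force between clip and mixer above 60 N).
It fails at once if the carousel is forced or dropped onto the mixer with more than 30 N (contact force between carousel and mixer above 30 N).
It fails at once if the robot presses on the mixer with more than 20 N (contact force between the arm and mixer above 20 N).
It fails at once if a bystander is pushed more than 20 mm (distance of any of reagent, beaker, jar, dish, spacer, driver, tip_box from where it was at the start of the episode above 0.02 m).
It also fails if it takes over 70 s, if anything falls off the work surface, if the arm or the gripper's body presses on something with over 40 N, if the wrist force passes 120 N, or if a joint passes its speed limit or range.

### The arm

A 7-joint arm with a two-finger parallel gripper is mounted at the origin on the work surface. World frame = base frame: x ahead of the robot, y to its left, z up, the work surface at z = 0. Lengths are in m, angles in rad, forces in N, time in s.
With the tool pointing down it reaches from about 0.425 to 0.875 m from the base axis. Payload 4.7 kg.
Tool frame: the origin (TCP) lies midway between the tips of the shut fingers; the grasp point (between the pads) lies 19 mm behind it; z points along the fingers, y is the line along which they close (so a half turn about z gives the same grasp; the last joint's range is limited). The gripper opens to 87 mm and grips with 3 to 60 N. Pads are 19 mm wide; open, the fingers measure 117 mm over their backs; the gripper's body (75 mm by 190 mm) begins 51 mm behind the grasp point.
Start: joints at [-1.121, 0.321, -0.07, 1.45, 0.023, 1.371, -0.057], TCP at [0.274, 0.589, 0.223] pointing down, gripper open.
Joint ranges: [-2.86, 2.86], [-0.3, 2.09], [-1.38, 1.24], [0.06, 2.45], [-1.56, 4.7], [0.09, 2.05], [-2.69, 2.69]. Speed limits (rad/s): [2.57, 2.57, 3.14, 3.14, 3.14, 3.14, 3.14].

### API

Orientations are given as a rotation vector (axis times angle).
In Python, from bench import ctrl gives the robot as it stands. The module is installed in compiled form; this text tells all that it offers.
- The arm moves only by the shell command python3 -m handwheel 'ROWS' [FORCE]. ROWS is JSON, a list of rows, each a list of 7 numbers: the finger opening in m, from 0 to 0.087, then the shift along the tool's x, y, z in m, then the turn, a rotation vector about the tool's x, y, z in degrees. A call has 1 to 12 rows; each row shifts and turns the commanded pose from where the row before left it, along the tool's axes as they then stand; what a row does not reach is not made up. A row lasts 1/8 s, in which the tool goes at most 62.5 mm and 10.7 degrees, less where a joint would pass 70% of its speed; a pose out of reach is approached as far as the arm can. A call is refused whole if a number of a shift passes 0.0625 or a number of a turn 10.7, either way. A call with a gripper value outside its range is refused whole. The fingers move at their own pace and stop on an object; FORCE is the grip in N (left out, the last holds). Time passes only in rows, so rows that do not move let the fingers close. It gives the time, the measured TCP pose, the force, the opening and the grip force at its end, in the units of the state.
- ctrl.get_state(): the state, without advancing time (a new reading comes with each control period).
- ctrl.get_image(name): name is "scene" or "top"; returns (picture, depth): 480x640x3 uint8, blue, green, red; 480x640 float32, m along the optical axis (not along the pixel's ray), 0 where there is no reading.
- ctrl.camera_info(name): a dict with "intrinsics" (3x3 intrinsics, pixels), "D" ([k1, k2, p1, p2, k3] as OpenCV has them; the pictures are not rectified), "R" (3x3) and "t" (3): a world point X has camera coordinates R X + t. Camera axes: x right, y down, z forward; pixel columns grow to the right and rows downward; lengths in m; the calibration is good to about 2 mm. A picture is of the moment at which its call begins. camera_info takes no time and is no camera call.
- ctrl.close_job(): hands the job in; it is judged then, once.
The state is a dict: "time": time; "joint_positions": joint angles; "qd": joint speeds; "joint_torque": joint torques, N m; "position": TCP position; "tool_rot": TCP orientation; "ft_force": force on the tool from outside, world axes, zero at the start; "torque": the same for the moment, N m; "grip_width": opening from 0.0 (shut) to 1.0 (fully open); "grip_force": force on a finger pad.
Only numpy, scipy, OpenCV 4.12 (cv2) and the standard library are available. Lean on these libraries where they do the work, as an engineer would, in place of code of your own. Each camera call takes 0.05 s, during which the arm holds its last target. There are 200 camera calls.

## Working session

There is one attempt and no reset: what is moved stays moved. The work goes in short steps, Python scripts to look and compute and a shell command to move; the robot and the scene stay as the last step left them, time stands still between calls to the robot, and variables do not carry over. Pictures are saved under pics/ and viewed, at most 10 in all, crops included, and the job is handed in when it is done.

```bash
mkdir -p pics; python3 - <<'E'
from bench import ctrl
import cv2,numpy as np
for n in("top","scene"):
    im,d=ctrl.get_image(n); cv2.imwrite(f"pics/{n}0.png",im); np.save(f"pics/{n}0.npy",d)
    c=ctrl.camera_info(n); print(n,c)
s=ctrl.get_state(); print(s)
E
```

```text
top {'intrinsics': array([[507.95116029,   0.        , 316.03812811],
       [  0.        , 507.95116029, 235.97013409],
       [  0.        ,   0.        ,   1.        ]]), 'D': array([-0.12398911,  0.        ,  0.        ,  0.        ,  0.        ]), 'R': array([[-0.02215384, -0.99962105,  0.01633927],
       [-0.99623963,  0.02070374, -0.08413061],
       [ 0.08376044, -0.01814164, -0.99632077]]), 't': array([0.04286771, 0.46848135, 1.03610906])}
scene {'intrinsics': array([[528.92126953,   0.        , 317.25896593],
       [  0.        , 528.92126953, 233.44677177],
       [  0.        ,   0.        ,   1.        ]]), 'D': array([-0.09018467,  0.        ,  0.        ,  0.        ,  0.        ]), 'R': array([[ 0.40906052,  0.91247033, -0.00820903],
       [ 0.50969373, -0.23593918, -0.82737235],
       [-0.75688955,  0.33426128, -0.56159381]]), 't': array([-0.21787536, -0.16056008,  1.59351694])}
{'time': 0.1, 'joint_positions': array([-1.12089771,  0.32174324, -0.07010454,  1.45155169,  0.02260093,
        1.37077616, -0.05690308]), 'qd': array([ 0.00011924, -0.0036051 ,  0.00015159, -0.00249191, -0.00012721,
        0.00097654, -0.00139143]), 'joint_torque': array([-4.80243816e-04, -4.92572987e+01, -4.06001648e-01, -3.13399816e+01,
       -6.40755636e-02,  3.95277177e-02,  1.09315031e-04]), 'position': array([0.27421446, 0.5887898 , 0.22157534]), 'tool_rot': array([-6.79018679e-01, -3.06704563e+00,  2.61953717e-03]), 'ft_force': array([-0.03672614, -0.20388206,  0.24653945]), 'torque': array([0.01582682, 0.04233354, 0.01098547]), 'grip_force': 0.0, 'grip_width': 1.002397428846777}
```

View pics/top0.png

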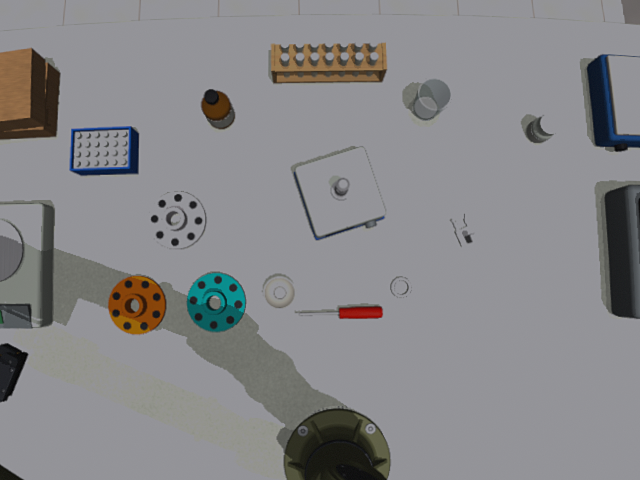

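View pics/scene0.png

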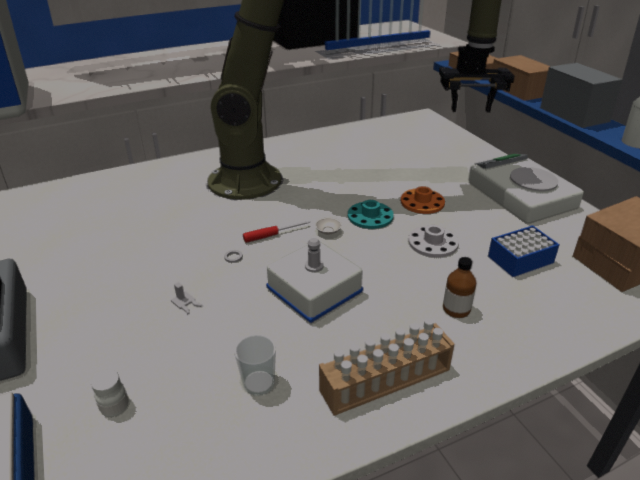

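The top view shows the grey carousel at about (178,219), the spindle at (341,187) and the clip at (463,230), with its tab near (467,236). The orange and turquoise look-alikes are at (137,304) and (216,301). Next I'll zoom in and measure.

```bash
cat > h.py <<'E'
import cv2,numpy as np
from bench import ctrl
def und(n,uv):
    c=ctrl.camera_info(n)
    return cv2.undistortPoints(np.array(uv,float).reshape(-1,1,2),c["intrinsics"],c["D"]).reshape(-1,2),c
def cloud(n,d,box):
    u0,u1,v0,v1=box; U,V=np.meshgrid(np.arange(u0,u1),np.arange(v0,v1)); z=d[v0:v1,u0:u1].ravel()
    p,c=und(n,np.c_[U.ravel(),V.ravel()]); X=np.c_[p*z[:,None],z]
    return ((X-c["t"])@c["R"])[z>0]
def plane(n,uv,h):
    p,c=und(n,uv); r=np.c_[p,np.ones(len(p))]@c["R"]; o=-c["R"].T@c["t"]
    return o+r*((h-o[2])/r[:,2])[:,None]
def proj(n,X):
    c=ctrl.camera_info(n); return cv2.projectPoints(np.array(X,float).reshape(-1,1,3),cv2.Rodrigues(c["R"])[0],c["t"],c["intrinsics"],c["D"])[0].reshape(-1,2)
E
python3 - <<'E'
from h import *
np.set_printoptions(precision=4,suppress=True)
for n,bs in dict(top=dict(car=(145,212,185,255),mix=(285,392,140,245),clip=(440,485,205,250)),scene=dict(car=(400,465,220,258),mix=(262,365,235,316),clip=(165,206,278,315))).items():
    d=np.load(f"pics/{n}0.npy")
    for k,b in bs.items():
        P=cloud(n,d,b); print(n,k,len(P),np.histogram(P[:,2],bins=np.arange(-.01,.16,.01))[0])
        for lo,hi in dict(car=[(.007,.018),(.033,.046)],mix=[(.064,.073),(.08,.145),(.128,.145)],clip=[(.003,.012),(.012,.05)])[k]:
            Q=P[(P[:,2]>lo)&(P[:,2]<hi)]
            if len(Q): print('  ',lo,len(Q),'mean',Q.mean(0),'mid',(Q.min(0)+Q.max(0))/2,'ext',np.ptp(Q,axis=0))
t=cv2.imread("pics/top0.png");s=cv2.imread("pics/scene0.png")
f=lambda i,u,v,w,h:cv2.resize(i[v:v+h,u:u+w],(400,300),interpolation=cv2.INTER_CUBIC)
cv2.imwrite("pics/z.png",np.vstack([np.hstack([f(t,430,205,64,48),f(s,155,271,64,48)]),np.hstack([f(t,290,140,120,90),f(t,130,180,96,72)])]))
E
```

```text
top car 4673 [ 630 1669 2016   47  134  177    0    0    0    0    0    0    0    0
    0    0]
   0.007 2135 mean [0.5102 0.3248 0.0131] mid [0.5171 0.3267 0.0125] ext [0.1383 0.1235 0.011 ]
   0.033 291 mean [0.5096 0.3258 0.0403] mid [0.5099 0.3262 0.0393] ext [0.0476 0.0479 0.0123]
top mix 11179 [1824 3651  134   41   31   55  107 2023 3108   15   12   10   18    9
  118   23]
   0.064 4479 mean [ 0.5548 -0.0164  0.0701] mid [ 0.5558 -0.0162  0.0685] ext [0.1775 0.1785 0.009 ]
   0.08 205 mean [ 0.5521 -0.015   0.1265] mid [ 0.5549 -0.0155  0.1114] ext [0.0263 0.0356 0.0625]
   0.128 143 mean [ 0.5546 -0.016   0.137 ] mid [ 0.5554 -0.0161  0.1356] ext [0.0253 0.0228 0.0142]
top clip 2015 [ 588 1347   16   12   18   34    0    0    0    0    0    0    0    0
    0    0]
   0.003 505 mean [ 0.4796 -0.2807  0.0052] mid [ 0.4837 -0.2814  0.0074] ext [0.0961 0.0987 0.0088]
   0.012 74 mean [ 0.458  -0.29    0.0343] mid [ 0.4583 -0.2918  0.0287] ext [0.0167 0.0158 0.033 ]
scene car 2463 [470 879 818  83 148  61   0   0   0   0   0   0   0   2   2   0]
   0.007 890 mean [0.5242 0.3156 0.0123] mid [0.5111 0.3229 0.0124] ext [0.1284 0.1272 0.0108]
   0.033 172 mean [0.5144 0.3219 0.0385] mid [0.5124 0.3222 0.0383] ext [0.0497 0.0502 0.0104]
scene mix 8305 [1569 1741  378  325  335  345  342 1576 1368   45   50   46   62   31
   86    6]
   0.064 2628 mean [ 0.5721 -0.0246  0.0697] mid [ 0.5626 -0.0191  0.0685] ext [0.1715 0.1787 0.009 ]
   0.08 326 mean [ 0.5649 -0.0216  0.1131] mid [ 0.5619 -0.0191  0.1106] ext [0.0234 0.0254 0.0608]
   0.128 98 mean [ 0.5626 -0.0206  0.1354] mid [ 0.5614 -0.0199  0.1346] ext [0.0222 0.0233 0.0129]
scene clip 1511 [554 837  31  29  40  20   0   0   0   0   0   0   0   0   0   0]
   0.003 274 mean [ 0.4773 -0.2897  0.0055] mid [ 0.4695 -0.2798  0.0074] ext [0.114  0.0883 0.0087]
   0.012 112 mean [ 0.4643 -0.2944  0.0301] mid [ 0.4627 -0.294   0.0278] ext [0.0214 0.0174 0.0312]
```

View pics/z.png

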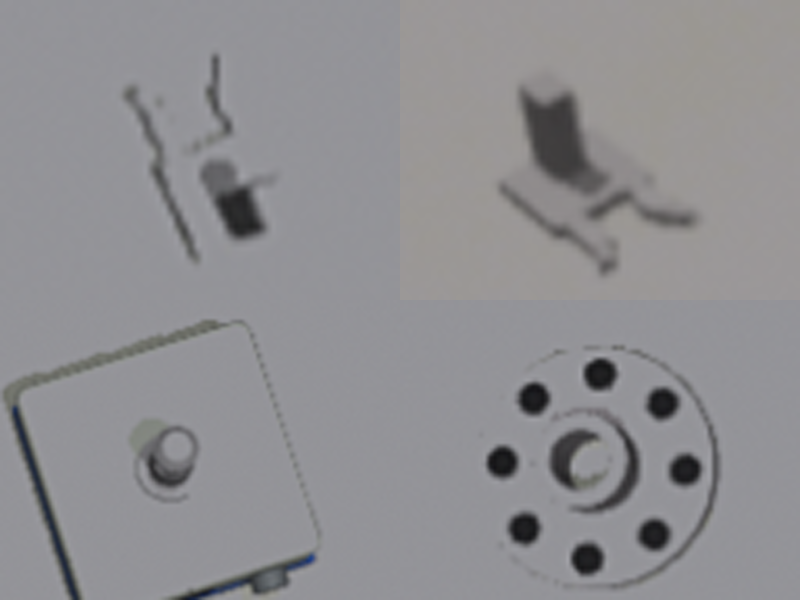

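The zoomed crops show the clip's mouth pointing up and slightly left in the top view. The jaw tips are near (464.4,213.8) and (450.8,219.7), and the tab top is near (464.9,232.7). In the scene view the tips are at (202.2,305.9) and (188.3,314.2), and the tab top is at (178.5,284.6).

```bash
python3 - <<'E'
from h import *
np.set_printoptions(precision=4,suppress=True)
pt=dict(top=([(464.4,213.8),(450.8,219.7)],[(464.9,232.7)]),scene=([(202.2,305.9),(188.3,314.2)],[(178.5,284.6)]))
box=dict(top=(145,212,185,255),scene=(400,465,220,258))
mb=dict(top=(285,392,140,245),scene=(262,365,235,316))
for n in pt:
    c=ctrl.camera_info(n); print(n,'cam at',-c["R"].T@c["t"])
    t=plane(n,pt[n][0],.0025); b=plane(n,pt[n][1],.041)[0]; m=t.mean(0); v=(m-b)[:2]
    print(' tips',t[:,:2].ravel(),np.linalg.norm(t[0]-t[1]),'tab',b,'len',np.linalg.norm(v),'yaw',np.degrees(np.arctan2(v[1],v[0])),'perp yaw',np.degrees(np.arctan2(*(t[0]-t[1])[1::-1]))  )
    im=cv2.imread(f"pics/{n}0.png",0);u0,u1,v0,v1=box[n]
    cc=cv2.connectedComponentsWithStats((im[v0:v1,u0:u1]<60).astype(np.uint8))
    P=[q+[u0,v0] for q,s in zip(cc[3][1:],cc[2][1:]) if s[4]>5]
    X=plane(n,P,.012)[:,:2]; r=np.c_[2*X,np.ones(len(X))]; s=np.linalg.lstsq(r,(X**2).sum(1),rcond=None)[0]
    print(' car holes',len(X),s[:2],'r',np.linalg.norm(X-s[:2],axis=1))
    d=np.load(f"pics/{n}0.npy");P=cloud(n,d,mb[n]);Q=P[abs(P[:,2]-.070)<.004]
    h=cv2.minAreaRect(Q[:,:2].astype(np.float32)*1000);print(' mixer rect',h)
    g=cv2.Canny(im,20,60)
E
```

```text
top cam at [0.3809 0.0519 1.071 ]
 tips [ 0.512  -0.288   0.4997 -0.2574] 0.032947942644570426 tab [ 0.4679 -0.2749  0.041 ] len 0.03805072079763979 yaw 3.278087504711832 perp yaw -68.19030486373497
 car holes 10 [0.5113 0.3273] r [0.0472 0.0469 0.0468 0.0178 0.0471 0.0161 0.0473 0.0472 0.0472 0.0475]
 mixer rect ((555.052978515625, -16.345787048339844), (149.5020294189453, 146.3857421875), 16.67888069152832)
scene cam at [ 1.3771 -0.3717  0.7603]
 tips [ 0.5042 -0.257   0.5177 -0.2903] 0.035971876387437485 tab [ 0.4608 -0.2929  0.041 ] len 0.053713637913101506 yaw 20.96858418365365 perp yaw 112.0067120068188
 car holes 7 [0.5107 0.3256] r [0.0472 0.047  0.0466 0.0463 0.0469 0.0473 0.0469]
 mixer rect ((558.8679809570312, -19.657302856445312), (150.2549285888672, 150.67420959472656), 17.31918716430664)
```

```bash
cat >> h.py <<'E'
from scipy.spatial.transform import Rotation as Ro
def plan(xyz,yaw):
    "shift in present tool axes, and turn in present tool axes to have z down and tool y at world yaw"
    s=ctrl.get_state(); R=Ro.from_rotvec(s["tool_rot"]).as_matrix()
    a=np.radians(yaw); y=np.array([np.cos(a),np.sin(a),0]); z=np.array([0,0,-1.]); T=np.c_[np.cross(y,z),y,z]
    np.set_printoptions(precision=4,suppress=True)
    print("t",s["time"],"pos",s["position"],"yaw",np.degrees(np.arctan2(R[1,1],R[0,1])),"F",s["ft_force"],"M",s["torque"],"grip",s["grip_width"],s["grip_force"])
    d=np.array(xyz)-s["position"]
    print("turn deg",np.degrees(Ro.from_matrix(R.T@T).as_rotvec()),"| shift now",R.T@d,"| shift after turn",T.T@d)
E
python3 -m handwheel '[[0.087,0,0,0,0,0,10.6],[0.087,0,0,0,0,0,10.6],[0.087,0,0,0,0,0,10.6],[0.087,0,0,0,0,0,0]]'
python3 -c "
from h import *
plan((.5105,.326,.10),33)"
```

```text
time: 0.6
position: [0.2743, 0.589, 0.222]
tool_rot: [1.49, 2.765, -0.001]
ft_force: [-0.1, 0.3, -0.2]
grip_width: 1.001
grip_force: 0.0
t 0.6 pos [0.2743 0.589  0.222 ] yaw 33.34956127275264 F [-0.1177  0.3243 -0.2397] M [-0.0465  0.0256  0.0191] grip 1.0007165486144425 0.0
turn deg [-0.0371  0.0399  0.3496] | shift now [-0.3495  0.0528  0.1222] | shift after turn [-0.3493  0.0549  0.122 ]
```

```bash
python3 -m handwheel '[[0.087,-0.05,0.0075,0.01,0,0,0],[0.087,-0.05,0.0075,0.01,0,0,0],[0.087,-0.05,0.0075,0.02,0,0,0],[0.087,-0.05,0.0075,0.02,0,0,0],[0.087,-0.05,0.0075,0.02,0,0,0],[0.087,-0.05,0.0075,0.022,0,0,0],[0.087,-0.0495,0.0078,0.02,0,0,0],[0.087,0,0,0,0,0,0],[0.087,0,0,0,0,0,0]]' >/dev/null
python3 -c "
from h import *
plan((.5105,.326,.019),33)"
```

```text
t 1.725 pos [0.5097 0.3263 0.1004] yaw 33.353590303652304 F [ 0.6965 -0.1795 -0.1529] M [-0.0137  0.0556  0.0479] grip 1.0006957688095048 0.0
turn deg [-0.0218 -0.0451  0.3536] | shift now [-0.0007  0.0005  0.0814] | shift after turn [-0.0007  0.0005  0.0814]
```

```bash
python3 -m handwheel '[[0.087,-0.0005,0.0005,0.03,0,0,0],[0.087,0,0,0.03,0,0,0],[0.087,0,0,0.0212,0,0,0],[0.087,0,0,0,0,0,0],[0.04,0,0,0,0,0,0],[0.04,0,0,0,0,0,0],[0.04,0,0,0,0,0,0],[0.04,0,0,0,0,0,0],[0.04,0,0,0,0,0,0],[0.04,0,0,0,0,0,0]]' 30
python3 -c "
from h import *
plan((.5105,.326,.27),33)"
```

```text
time: 2.98
position: [0.5113, 0.3259, 0.0197]
tool_rot: [1.494, 2.763, 0.002]
ft_force: [0.6, 0.2, 0.9]
grip_width: 0.55
grip_force: 30.0
t 2.975 pos [0.5113 0.3259 0.0197] yaw 33.219430867003666 F [0.6057 0.1781 0.8947] M [ 0.0643 -0.0789 -0.0375] grip 0.5500976588678855 30.000443668104708
turn deg [ 0.0625 -0.0037  0.2194] | shift now [ 0.0005 -0.0003 -0.2503] | shift after turn [ 0.0005 -0.0006 -0.2503]
```

```bash
python3 -m handwheel '[[0.04,0,0,-0.01,0,0,0],[0.04,0,0,-0.03,0,0,0],[0.04,0,0,-0.05,0,0,0],[0.04,0,0,-0.05,0,0,0],[0.04,0,0,-0.05,0,0,0],[0.04,0,0,0,0,0,0]]'
python3 -c "
from h import *
plan((.557,-.018,.21),33)"
```

```text
time: 3.72
position: [0.5129, 0.3269, 0.2145]
tool_rot: [1.492, 2.761, 0.012]
ft_force: [0.9, 0.7, -3.2]
grip_width: 0.547
grip_force: 30.0
t 3.725 pos [0.5129 0.3269 0.2145] yaw 33.222042361286505 F [ 0.8994  0.7142 -3.1687] M [-0.0519  0.0252 -0.0042] grip 0.5472996536972352 29.99932972714305
turn deg [ 0.4935 -0.033   0.2222] | shift now [-0.3127 -0.1521  0.003 ] | shift after turn [-0.3133 -0.1509  0.0045]
```

```bash
python3 -m handwheel '[[0.04,-0.02,-0.01,0,0,0,0],[0.04,-0.035,-0.017,0,0,0,0],[0.04,-0.04,-0.02,0,0,0,0],[0.04,-0.045,-0.022,0,0,0,0],[0.04,-0.045,-0.022,0,0,0,0],[0.04,-0.045,-0.022,0,0,0,0],[0.04,-0.04,-0.019,0,0,0,0],[0.04,-0.03,-0.014,0,0,0,0],[0.04,-0.013,-0.006,0.003,0,0,0],[0.04,0,0,0,0,0,0],[0.04,0,0,0,0,0,0]]'
python3 - <<'E'
from h import *
plan((.557,-.018,.21),33)
o=[]
for n in("top","scene"):
    im,d=ctrl.get_image(n); cv2.imwrite(f"pics/{n}1.png",im); np.save(f"pics/{n}1.npy",d)
    u,v=proj(n,[(.557,-.018,.15)])[0].astype(int); o.append(cv2.resize(im[v-90:v+90,u-60:u+60],(400,600),interpolation=2)); print(u-60,v-90)
cv2.imwrite("pics/z1.png",np.hstack(o))
E
```

```text
time: 5.1
position: [0.5547, -0.0174, 0.2056]
tool_rot: [-1.489, -2.764, -0.0]
ft_force: [0.3, 0.0, -2.8]
grip_width: 0.553
grip_force: 30.0
t 5.1 pos [ 0.5547 -0.0174  0.2056] yaw 33.372268635825776 F [ 0.2966  0.0079 -2.7513] M [-0.0031 -0.0277 -0.0459] grip 0.5531409030222229 29.999413057230413
turn deg [-0.0364 -0.089   0.3722] | shift now [-0.0018  0.0015 -0.0044] | shift after turn [-0.0018  0.0016 -0.0044]
283 91
253 145
```

View pics/z1.png

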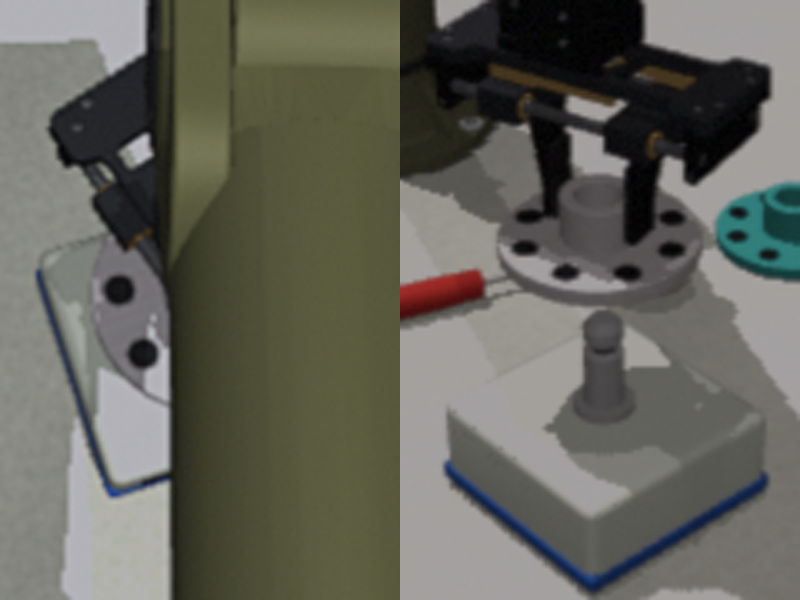

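The top view is blocked by the arm. The scene view shows the carousel held level above the spindle, whose head is near (314,241) in the full picture. I'll use this camera to measure the carousel and spindle relative to each other.

```bash
python3 - <<'E'
from h import *
from scipy.optimize import least_squares
np.set_printoptions(precision=4,suppress=True)
def circ(P,r,x0):
    f=least_squares(lambda c:np.hypot(*(P[:,:2]-c).T)-r,x0,loss='soft_l1',f_scale=.001); return f.x,len(P),np.median(abs(f.fun))
for n,k,b in(("top",0,(320,362,170,210)),("scene",0,(300,330,235,275)),("scene",1,(300,330,235,275))):
    P=cloud(n,np.load(f"pics/{n}{k}.npy"),b)
    for lo,hi,r in((.118,.123,.008),(.124,.132,.013),(.090,.114,.013)):
        Q=P[(P[:,2]>lo)&(P[:,2]<hi)]; Q=Q[np.hypot(Q[:,0]-.557,Q[:,1]+.018)<.02]
        if len(Q)>5: print(n,k,lo,circ(Q,r,(.557,-.018)))
    Q=P[(P[:,2]>.136)]; Q=Q[np.hypot(Q[:,0]-.557,Q[:,1]+.018)<.02]; print('  tip',len(Q),Q.mean(0))
P=cloud("scene",np.load("pics/scene1.npy"),(280,350,192,240)); z0=ctrl.get_state()["position"][2]-.0197
print(np.histogram(P[:,2]-z0,bins=np.arange(-.02,.06,.005)))
Q=P[(P[:,2]>z0+.017)&(P[:,2]<z0+.038)];print('hub',circ(Q,.024,(.555,-.0174)))
im=cv2.imread("pics/scene1.png",0);cc=cv2.connectedComponentsWithStats((im[192:237,280:347]<45).astype(np.uint8))
H=[(q+[280,192],s[4]) for q,s in zip(cc[3][1:],cc[2][1:]) if 8<s[4]<60]
X=plane("scene",[h[0] for h in H],z0+.012)[:,:2]
print(H,X,circ(X,.047,(.555,-.0174)),np.hypot(*(X-[.555,-.0174]).T))
E
```

```text
top 0 0.124 (array([ 0.5562, -0.0169]), 14, np.float64(0.0007075989492974907))
top 0 0.09 (array([ 0.5555, -0.0174]), 34, np.float64(0.00029408213092696044))
  tip 92 [ 0.5545 -0.0166  0.139 ]
scene 0 0.118 (array([ 0.5583, -0.0186]), 7, np.float64(0.0008676616665509469))
scene 0 0.124 (array([ 0.557 , -0.0181]), 39, np.float64(0.0012504357759358358))
scene 0 0.09 (array([ 0.5573, -0.0182]), 117, np.float64(0.0007144061300415339))
  tip 48 [ 0.5603 -0.0189  0.1383]
scene 1 0.124 (array([ 0.5572, -0.0183]), 41, np.float64(0.0007155571951139132))
scene 1 0.09 (array([ 0.557 , -0.0179]), 117, np.float64(0.0007926453621409819))
  tip 48 [ 0.5599 -0.0189  0.1382]
(array([   0,    0,    0,    2,   98,  156, 1040,   51,   78,   94,  109,
        163,   82,   43,   40]), array([-0.02 , -0.015, -0.01 , -0.005,  0.   ,  0.005,  0.01 ,  0.015,
        0.02 ,  0.025,  0.03 ,  0.035,  0.04 ,  0.045,  0.05 ,  0.055]))
hub (array([ 0.5605, -0.0154]), 378, np.float64(0.0036873865291260615))
[(array([341.8846, 194.6923]), np.int32(52)), (array([334.  , 209.84]), np.int32(25)), (array([290.1304, 218.6957]), np.int32(23)), (array([333.88, 219.56]), np.int32(25)), (array([302.5  , 226.125]), np.int32(16)), (array([320.8 , 226.36]), np.int32(25))] [[ 0.5082  0.0699]
 [ 0.5564  0.0283]
 [ 0.55   -0.0647]
 [ 0.5892  0.0123]
 [ 0.5849 -0.0529]
 [ 0.6005 -0.0211]] (array([ 0.5532, -0.0178]), 6, np.float64(0.0003433581654229516)) [0.0991 0.0457 0.0476 0.0453 0.0464 0.0456]
```

```bash
python3 -m handwheel '[[0.04,-0.0014,0.002,0.015,0,0,0],[0.04,0,0,0.015,0,0,0],[0.04,0,0,0.01,0,0,0],[0.04,0,0,0.004,0,0,0],[0.04,0,0,0,0,0,0]]';python3 -m handwheel '[[0.04,0,0,0.002,0,0,0],[0.04,0,0,0.002,0,0,0],[0.04,0,0,0.002,0,0,0],[0.04,0,0,0,0,0,0]]';python3 -m handwheel '[[0.04,0,0,0.002,0,0,0],[0.04,0,0,0.002,0,0,0],[0.04,0,0,0,0,0,0]]'
```

```text
time: 5.82
position: [0.5575, -0.0195, 0.1621]
tool_rot: [-1.494, -2.764, 0.0]
ft_force: [-0.4, 0.5, -3.2]
grip_width: 0.549
grip_force: 30.0
time: 6.32
position: [0.5575, -0.0195, 0.1562]
tool_rot: [-1.493, -2.764, 0.0]
ft_force: [0.4, -0.7, -3.0]
grip_width: 0.551
grip_force: 30.0
time: 6.7
position: [0.5576, -0.0194, 0.1522]
tool_rot: [-1.493, -2.764, -0.0]
ft_force: [0.2, -0.5, -3.9]
grip_width: 0.544
grip_force: 30.0
```

```bash
python3 -m handwheel '[[0.04,0.0012,0.0008,0,0,0,0],[0.04,0,0,0,0,0,0]]';python3 -m handwheel '[[0.04,0,0,0.002,0,0,0],[0.04,0,0,0.002,0,0,0],[0.04,0,0,0.002,0,0,0],[0.04,0,0,0.002,0,0,0],[0.04,0,0,0,0,0,0]]';python3 -m handwheel '[[0.04,0,0,0.003,0,0,0],[0.04,0,0,0.003,0,0,0],[0.04,0,0,0.003,0,0,0],[0.04,0,0,0.003,0,0,0],[0.04,0,0,0,0,0,0]]'
```

```text
time: 6.95
position: [0.5577, -0.0178, 0.1524]
tool_rot: [-1.493, -2.764, -0.0]
ft_force: [-0.1, 0.7, -2.9]
grip_width: 0.545
grip_force: 30.0
time: 7.58
position: [0.5575, -0.0181, 0.1441]
tool_rot: [-1.493, -2.764, 0.0]
ft_force: [0.1, -0.1, -3.8]
grip_width: 0.549
grip_force: 30.0
time: 8.2
position: [0.5574, -0.018, 0.132]
tool_rot: [-1.493, -2.763, 0.0]
ft_force: [-1.1, -0.0, -2.8]
grip_width: 0.549
grip_force: 30.0
```

```bash
python3 -m handwheel '[[0.04,0,0,0.005,0,0,0],[0.04,0,0,0.005,0,0,0],[0.04,0,0,0.005,0,0,0],[0.04,0,0,0.005,0,0,0],[0.04,0,0,0.005,0,0,0],[0.04,0,0,0.004,0,0,0],[0.04,0,0,0,0,0,0]]';python3 -m handwheel '[[0.04,0,0,0.002,0,0,0],[0.04,0,0,0.002,0,0,0],[0.04,0,0,0.001,0,0,0],[0.04,0,0,0,0,0,0]]';python3 -m handwheel '[[0.04,0,0,0.001,0,0,0],[0.04,0,0,0,0,0,0]]'
```

```text
time: 9.07
position: [0.5574, -0.018, 0.103]
tool_rot: [-1.493, -2.763, 0.001]
ft_force: [-0.3, 0.7, -3.5]
grip_width: 0.553
grip_force: 30.0
time: 9.57
position: [0.5576, -0.018, 0.0983]
tool_rot: [-1.493, -2.764, 0.0]
ft_force: [-0.2, -0.5, -2.7]
grip_width: 0.546
grip_force: 30.0
time: 9.82
position: [0.5576, -0.018, 0.0973]
tool_rot: [-1.493, -2.764, -0.0]
ft_force: [1.1, 1.2, -3.6]
grip_width: 0.55
grip_force: 30.0
```

```bash
for i in 1 2; do python3 -m handwheel '[[0.04,0,0,0.0005,0,0,0],[0.04,0,0,0.0005,0,0,0],[0.04,0,0,0,0,0,0]]' | grep -E "pos|ft"; done
```

```text
position: [0.5576, -0.018, 0.0963]
ft_force: [0.4, -0.5, -2.8]
position: [0.5577, -0.0181, 0.0957]
ft_force: [-0.2, -0.2, -0.1]
```

```bash
python3 -m handwheel '[[0.04,0,0,0.0005,0,0,0],[0.087,0,0,0,0,0,0],[0.087,0,0,0,0,0,0],[0.087,0,0,0,0,0,0],[0.087,0,0,0,0,0,0],[0.087,0,0,0,0,0,0],[0.087,0,0,-0.01,0,0,0],[0.087,0,0,-0.03,0,0,0],[0.087,0,0,-0.04,0,0,0],[0.087,0,0,-0.04,0,0,0],[0.087,0,0,0,0,0,0]]'
python3 -c "
from h import *
plan((.46,-.293,.21),-68.5)"
```

```text
time: 11.95
position: [0.5601, -0.0182, 0.2194]
tool_rot: [1.491, 2.758, 0.007]
ft_force: [-0.3, -0.4, 0.1]
grip_width: 1.003
grip_force: 0.0
t 11.95 pos [ 0.5601 -0.0182  0.2194] yaw 33.2198320991656 F [-0.3164 -0.3652  0.1287] M [-0.0359  0.0258  0.037 ] grip 1.002804178114874 0.0
turn deg [  0.4734  -0.2245 101.7185] | shift now [-0.175  -0.2343  0.0083] | shift after turn [-0.1938  0.219   0.0094]
```

```bash
python3 -m handwheel '[[0.087,0,0,0,0,0,10.2],[0.087,0,0,0,0,0,10.2],[0.087,0,0,0,0,0,10.2],[0.087,0,0,0,0,0,10.2],[0.087,0,0,0,0,0,10.2],[0.087,0,0,0,0,0,10.2],[0.087,0,0,0,0,0,10.2],[0.087,0,0,0,0,0,10.2],[0.087,0,0,0,0,0,10.2],[0.087,0,0,0,0,0,10],[0.087,0,0,0,0,0,0]]' >/dev/null
python3 -m handwheel '[[0.087,-0.0323,0.0365,0,0,0,0],[0.087,-0.0323,0.0365,0,0,0,0],[0.087,-0.0323,0.0365,0,0,0,0],[0.087,-0.0323,0.0365,0,0,0,0],[0.087,-0.0323,0.0365,0,0,0,0],[0.087,-0.0323,0.0365,0,0,0,0],[0.087,0,0,0,0,0,0],[0.087,0,0,0,0,0,0]]' >/dev/null
python3 - <<'E'
from h import *
plan((.46,-.293,.10),-68.5)
o=[]
for n,X in(("top",(.5,-.14,.1)),("scene",(.5,-.14,.1))):
    im,d=ctrl.get_image(n); cv2.imwrite(f"pics/{n}2.png",im); np.save(f"pics/{n}2.npy",d)
    u,v=proj(n,[X])[0].astype(int); o.append(cv2.resize(im[v-120:v+120,u-100:u+100],(400,480),interpolation=2))
cv2.imwrite("pics/z2.png",np.hstack(o))
for n,b in(("top",(290,400,130,250)),("scene",(255,375,225,320))):
    P=cloud(n,np.load(f"pics/{n}2.npy"),b);P=P[np.hypot(P[:,0]-.557,P[:,1]+.018)<.058]
    Q=P[(P[:,2]>.08)&(P[:,2]<.095)]; H=P[(P[:,2]>.110)&(P[:,2]<.122)]
    A=np.linalg.lstsq(np.c_[Q[:,:2]-[.557,-.018],np.ones(len(Q))],Q[:,2],rcond=None)[0]
    print(n,len(Q),'disc slope,height',A,'hub',len(H),np.median(H,axis=0))
E
```

```text
t 14.325 pos [ 0.4574 -0.292   0.2146] yaw -68.4461005707736 F [-0.2656  1.0628 -0.6598] M [-0.0147  0.1245  0.0045] grip 0.997289536205731 0.0
turn deg [-0.0508 -0.0144  0.0539] | shift now [0.002  0.002  0.1146] | shift after turn [0.002  0.0019 0.1146]
top 2193 disc slope,height [-0.0021  0.003   0.089 ] hub 300 [ 0.5519 -0.0165  0.1166]
scene 1026 disc slope,height [ 0.0017 -0.0023  0.0885] hub 208 [ 0.5668 -0.0247  0.1155]
```

View pics/z2.png

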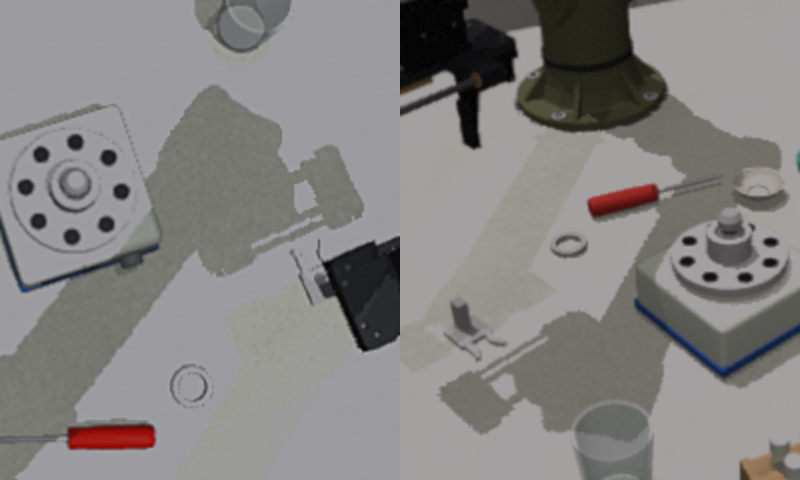

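The carousel is seated: its disc top is at 0.0885 m (nominal 0.088) and its slope is under 0.004. The clip is still where it was, so I'll go down to its tab.

```bash
python3 -m handwheel '[[0.087,0.002,0.002,0.04,0,0,0],[0.087,0,0,0.04,0,0,0],[0.087,0,0,0.03,0,0,0],[0.087,0,0,0,0,0,0]]' >/dev/null
python3 - <<'E'
from h import *
plan((.46,-.293,.011),-68.5)
for n,b in(("scene",(165,206,278,315)),):
    im,d=ctrl.get_image(n);P=cloud(n,d,b);Q=P[(P[:,2]>.015)&(P[:,2]<.05)&(np.hypot(P[:,0]-.46,P[:,1]+.293)<.03)];print(len(Q),Q.mean(0),Q.min(0),Q.max(0))
    cv2.imwrite("pics/z3.png",cv2.resize(im[220:340,100:260],(640,480),interpolation=2))
E
```

```text
t 14.925 pos [ 0.4589 -0.2914  0.1027] yaw -68.39577538395139 F [-0.1497 -0.207   0.231 ] M [-0.0667  0.15    0.0548] grip 0.9976209875177497 0.0
turn deg [-0.2107  0.2114  0.1046] | shift now [0.0008 0.0022 0.0917] | shift after turn [0.0005 0.0019 0.0917]
102 [ 0.464  -0.2944  0.0314] [ 0.4525 -0.3028  0.0159] [ 0.4703 -0.2854  0.0434]
```

View pics/z3.png

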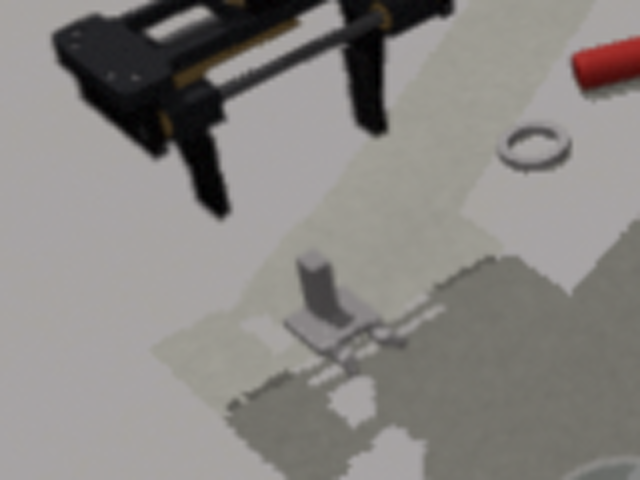

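The fingers straddle the tab, which is near (178,284) in the full picture, and they are lined up across it. Descending to grip.

```bash
python3 -m handwheel '[[0.087,0.0015,0.0018,0.03,0,0,0],[0.087,0,0,0.03,0,0,0],[0.087,0,0,0.025,0,0,0],[0.087,0,0,0.0065,0,0,0],[0.087,0,0,0,0,0,0]]'
python3 -m handwheel '[[0,0,0,0,0,0,0],[0,0,0,0,0,0,0],[0,0,0,0,0,0,0],[0,0,0,0,0,0,0],[0,0,0,0,0,0,0],[0,0,0,0,0,0,0],[0,0,0,0,0,0,0],[0,0,0,0,0,0,0],[0,0,0,0,0,0,0]]' 50
```

```text
time: 15.6
position: [0.463, -0.2951, 0.0145]
tool_rot: [3.086, 0.585, 0.002]
ft_force: [0.5, 0.0, -0.3]
grip_width: 1.006
grip_force: 0.0
time: 16.73
position: [0.4619, -0.2949, 0.0133]
tool_rot: [-3.087, -0.584, 0.0]
ft_force: [0.7, 0.7, -0.4]
grip_width: 0.134
grip_force: 50.0
```

```bash
python3 -m handwheel '[[0,0,0,-0.01,0,0,0],[0,0,0,-0.03,0,0,0],[0,0,0,-0.05,0,0,0],[0,0,0,-0.05,0,0,0],[0,0,0,-0.03,0,0,0],[0,0,0,0,0,0,0],[0,0,0,0,0,0,0]]'
python3 -c "
from h import *
plan((.4696,-.052,.185),-68.5)"
```

```text
time: 17.6
position: [0.4614, -0.2946, 0.1828]
tool_rot: [-3.086, -0.584, 0.001]
ft_force: [-0.8, 0.4, -1.5]
grip_width: 0.135
grip_force: 50.0
t 17.6 pos [ 0.4614 -0.2946  0.1828] yaw -68.56950202172315 F [-0.7548  0.4254 -1.5276] M [ 0.0498  0.1736 -0.017 ] grip 0.13511162521350942 49.99940810725093
turn deg [-0.053   0.02   -0.0695] | shift now [ 0.0962 -0.2229 -0.002 ] | shift after turn [ 0.0965 -0.2227 -0.0022]
```

```bash
python3 -m handwheel '[[0,0.01,-0.02,0,0,0,0],[0,0.015,-0.035,0,0,0,0],[0,0.0175,-0.04,0,0,0,0],[0,0.0175,-0.045,0,0,0,0],[0,0.0175,-0.04,0,0,0,0],[0,0.0135,-0.03,0,0,0,0],[0,0.005,-0.0129,0,0,0,0],[0,0,0,0,0,0,0],[0,0,0,0,0,0,0]]'
python3 - <<'E'
from h import *
plan((.4696,-.052,.135),-68.5)
s=ctrl.get_state()["position"]
im,d=ctrl.get_image("scene"); u,v=proj("scene",[(.52,-.035,.14)])[0].astype(int); print(u,v)
np.save("pics/scene4.npy",d);cv2.imwrite("pics/scene4.png",im)
cv2.imwrite("pics/z4.png",cv2.resize(im[v-60:v+60,u-80:u+80],(800,600),interpolation=2))
E
```

```text
time: 18.73
position: [0.4696, -0.0542, 0.1831]
tool_rot: [3.087, 0.58, -0.001]
ft_force: [0.1, 0.4, -0.4]
grip_width: 0.136
grip_force: 50.0
t 18.725 pos [ 0.4696 -0.0542  0.1831] yaw -68.7084121896698 F [ 0.0781  0.4253 -0.3843] M [-0.0928  0.1963 -0.0288] grip 0.1364220210586552 49.999292017892
turn deg [ 0.0281  0.0413 -0.2084] | shift now [ 0.0008 -0.0021  0.0481] | shift after turn [ 0.0008 -0.002   0.0481]
299 231
```

View pics/z4.png

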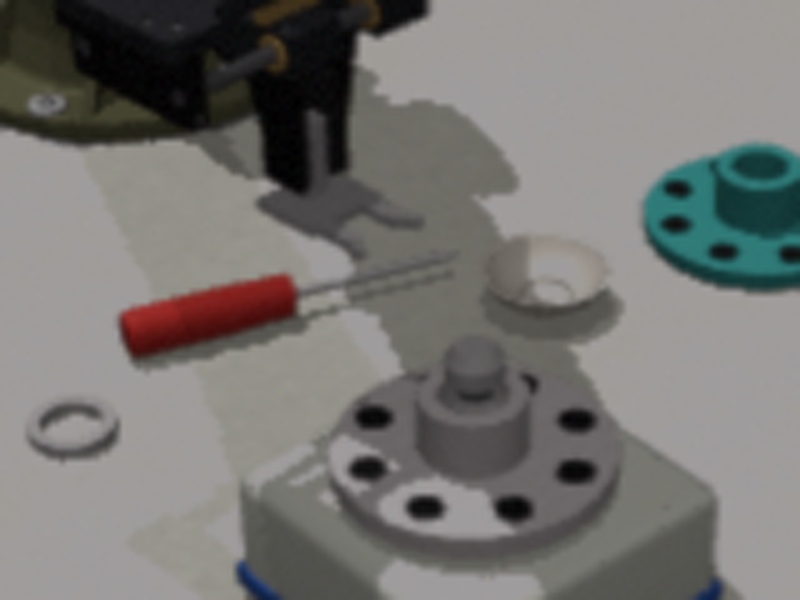

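The clip is held level, mouth towards the spindle. Its jaw tips are at about (303,215.4) and (290,221.4) in the full picture, and the spindle head is near (314,242).

```bash
python3 - <<'E'
from h import *
s=ctrl.get_state()["position"]
t=plane("scene",[(303,215.4),(290,221.4)],s[2]-.0133+.0025);m=t.mean(0)
a=np.radians(21.4);e=np.array([np.cos(a),np.sin(a)]);f=np.array([-e[1],e[0]]);w=(m-s)[:2]
print(t,m,'tips ahead of TCP',w@e,'side',w@f,'(expect 53, 0)')
q=np.array([.557,-.0178])-s[:2];print('axis ahead of TCP',q@e,'side left',q@f)
E
python3 -m handwheel '[[0,0,0,0.01,0,0,0],[0,0,0,0.015,0,0,0],[0,0,0,0.012,0,0,0],[0,0,0,0.008,0,0,0],[0,0,0,0,0,0,0],[0,0,0,0,0,0,0]]'
```

```text
[[ 0.51111225 -0.02138992  0.17238654]
 [ 0.52113966 -0.05454495  0.17238654]] [ 0.51612596 -0.03796744  0.17238654] tips ahead of TCP 0.04915704982606249 side -0.001828437042786745 (expect 53, 0)
axis ahead of TCP 0.09457169473335482 side left 0.0020345823665512686
time: 19.52
position: [0.4702, -0.0524, 0.1387]
tool_rot: [3.087, 0.584, 0.001]
ft_force: [0.9, -0.6, -0.9]
grip_width: 0.131
grip_force: 50.0
```

```bash
python3 -m handwheel '[[0,0.01,0,0,0,0,0],[0,0.008,0,0,0,0,0],[0,0.004,0,0.002,0,0,0],[0,0,0,0.003,0,0,0],[0,0,0,0,0,0,0],[0,0,0,0,0,0,0]]'
for i in 1 2 3; do python3 -m handwheel '[[0,0,0,0.0007,0,0,0],[0,0,0,0,0,0,0],[0,0,0,0,0,0,0]]' | grep -E "pos|ft"; done
```

```text
time: 20.27
position: [0.4901, -0.0445, 0.1333]
tool_rot: [-3.087, -0.584, 0.0]
ft_force: [0.1, 0.3, -0.6]
grip_width: 0.131
grip_force: 50.0
position: [0.4903, -0.0443, 0.1327]
ft_force: [-0.3, -0.0, -0.5]
position: [0.4903, -0.0444, 0.132]
ft_force: [0.3, 0.9, -0.8]
position: [0.4903, -0.0443, 0.1313]
ft_force: [-0.3, 0.3, -0.7]
```

```bash
for i in 1 2 3 ; do python3 -m handwheel '[[0,0,0,0.0005,0,0,0],[0,0,0,0,0,0,0],[0,0,0,0,0,0,0]]' | grep -E "pos|ft"; done; python3 -c "
from h import *
plan((.49,-.044,.13),-68.5)"
```

```text
position: [0.4903, -0.0443, 0.1308]
ft_force: [-0.2, -0.1, -0.5]
position: [0.4903, -0.0444, 0.1302]
ft_force: [0.2, -0.9, -0.3]
position: [0.4903, -0.0444, 0.1298]
ft_force: [-1.0, -0.5, -0.4]
t 22.525 pos [ 0.4903 -0.0444  0.1298] yaw -68.56962064060527 F [-0.9723 -0.5108 -0.3746] M [-0.0252  0.1562  0.0081] grip 0.12891427349036907 49.99942224472761
turn deg [-0.0008 -0.0032 -0.0696] | shift now [-0.0002 -0.0005 -0.0002] | shift after turn [-0.0002 -0.0005 -0.0002]
```

```bash
for i in 1 2 3 4; do python3 -m handwheel '[[0,0,0,0.0004,0,0,0],[0,0,0,0,0,0,0],[0,0,0,0,0,0,0]]' | grep -E "pos|ft"; done; python3 -c "
from h import *
plan((.49,-.044,.13),-68.5)"
```

```text
position: [0.4903, -0.0444, 0.1294]
ft_force: [0.0, -0.3, -1.4]
position: [0.4903, -0.0444, 0.129]
ft_force: [-0.2, -0.5, -0.3]
position: [0.4903, -0.0444, 0.1286]
ft_force: [-0.1, -0.6, -1.1]
position: [0.4903, -0.0444, 0.1282]
ft_force: [-0.2, 0.3, -1.4]
t 24.025 pos [ 0.4903 -0.0444  0.1282] yaw -68.56841589049172 F [-0.1798  0.3224 -1.3667] M [-0.1076  0.1929 -0.0059] grip 0.1351209906326907 49.99939030967653
turn deg [-0.0013 -0.0004 -0.0684] | shift now [-0.0001 -0.0004 -0.0018] | shift after turn [-0.0001 -0.0004 -0.0018]
```

The flared tips, 15 mm to each side, are not over the hub yet. I'll raise the clip, advance 7 mm and feel for contact again.

```bash
python3 -m handwheel '[[0,0,0,-0.0028,0,0,0],[0,0,0,0,0,0,0],[0,0.0035,0,0,0,0,0],[0,0.0035,0,0,0,0,0],[0,0,0,0,0,0,0],[0,0,0,0,0,0,0]]'|grep -E "pos|ft"
for i in 1 2 3 4 5; do python3 -m handwheel '[[0,0,0,0.0004,0,0,0],[0,0,0,0,0,0,0],[0,0,0,0,0,0,0]]' | grep -E "pos|ft"; done
```

```text
position: [0.4968, -0.0418, 0.1309]
ft_force: [0.3, -0.0, 0.1]
position: [0.4968, -0.0418, 0.1306]
ft_force: [0.1, 0.6, -0.7]
position: [0.4968, -0.0418, 0.1302]
ft_force: [0.4, -0.6, -0.0]
position: [0.4968, -0.0418, 0.1298]
ft_force: [-0.0, 0.1, -0.4]
position: [0.4968, -0.0418, 0.1294]
ft_force: [-0.3, -0.3, -1.2]
position: [0.4969, -0.0418, 0.1291]
ft_force: [-1.2, 1.1, 1.1]
```

```bash
python3 -m handwheel '[[0,0,0,0.0004,0,0,0],[0,0,0,0,0,0,0],[0,0,0,0,0,0,0]]' | grep -E "pos|ft"; python3 -m handwheel '[[0,0,0,-0.0005,0,0,0],[0,0,0,-0.0010,0,0,0],[0,0,0,0,0,0,0],[0,0,0,0,0,0,0]]' | grep -E "pos|ft"
```

```text
position: [0.4969, -0.0419, 0.1288]
ft_force: [-3.5, -0.1, 4.8]
position: [0.4967, -0.0417, 0.1298]
ft_force: [1.4, -0.9, -0.8]
```

```bash
cat > f.py <<'E'
from h import *
import sys
s=ctrl.get_state();a=np.radians(21.43);e=np.array([np.cos(a),np.sin(a)]);f=np.array([-e[1],e[0]]);q=np.array([.557,-.0178])-s["position"][:2]
print("t %.2f"%s["time"],"ahead %.4f left %.4f z %.4f"%(q@e,q@f,s["position"][2]),"push %.1f side %.1f z %.1f"%(-s["ft_force"][:2]@e,-s["ft_force"][:2]@f,s["ft_force"][2]))
E
python3 -m handwheel '[[0,0.004,0,0,0,0,0],[0,0.004,0,0,0,0,0],[0,0.003,0,0,0,0,0],[0,0,0,0,0,0,0]]' >/dev/null; python3 f.py
python3 -m handwheel '[[0,0.003,0,0,0,0,0],[0,0.003,0,0,0,0,0],[0,0.002,0,0,0,0,0],[0,0,0,0,0,0,0]]' >/dev/null; python3 f.py
for i in 1 2 ; do python3 -m handwheel '[[0,0.001,0,0,0,0,0],[0,0.001,0,0,0,0,0],[0,0,0,0,0,0,0]]' >/dev/null; python3 f.py; done
```

```text
t 28.02 ahead 0.0535 left 0.0004 z 0.1300 push -0.7 side 0.1 z -0.8
t 28.52 ahead 0.0456 left 0.0004 z 0.1300 push -0.0 side 0.4 z -0.9
t 28.90 ahead 0.0438 left 0.0002 z 0.1300 push 0.1 side -0.5 z -1.2
t 29.27 ahead 0.0417 left 0.0001 z 0.1300 push 0.1 side -0.5 z -0.7
```

```bash
for i in 1 2 3 4; do python3 -m handwheel '[[0,0.0005,0,0,0,0,0],[0,0.0005,0,0,0,0,0],[0,0,0,0,0,0,0]]' >/dev/null; python3 f.py; done
```

```text
t 29.65 ahead 0.0408 left 0.0001 z 0.1300 push 2.1 side -2.2 z -0.4
t 30.02 ahead 0.0399 left 0.0001 z 0.1300 push 1.8 side -3.0 z -0.9
t 30.40 ahead 0.0393 left 0.0001 z 0.1298 push 3.7 side -3.5 z -1.2
t 30.77 ahead 0.0385 left -0.0001 z 0.1296 push 2.9 side -4.3 z -0.9
```

The neck is pushing the clip to the left, so I'll ease 1 mm that way.

```bash
python3 -m handwheel '[[0,0,-0.0005,0,0,0,0],[0,0,-0.0005,0,0,0,0],[0,0,0,0,0,0,0]]' >/dev/null; python3 f.py;  python3 -m handwheel '[[0,0.0005,0,0,0,0,0],[0,0,0,0,0,0,0],[0,0,0,0,0,0,0]]' >/dev/null; python3 f.py
```

```text
t 31.15 ahead 0.0377 left -0.0006 z 0.1301 push 3.2 side -2.8 z -1.4
t 31.52 ahead 0.0375 left -0.0006 z 0.1300 push 4.9 side -3.5 z -0.4
```

```bash
python3 -m handwheel '[[0,0,-0.0005,0,0,0,0],[0,0,-0.0005,0,0,0,0],[0,0,0,0,0,0,0]]' >/dev/null; python3 f.py;  for i in 1 2 3; do python3 -m handwheel '[[0,0.0005,0,0,0,0,0],[0,0,0,0,0,0,0],[0,0,0,0,0,0,0]]' >/dev/null; python3 f.py; done
```

```text
t 31.90 ahead 0.0374 left -0.0010 z 0.1301 push 3.8 side -0.6 z -1.8
t 32.27 ahead 0.0372 left -0.0010 z 0.1300 push 4.4 side -0.2 z -0.6
t 32.65 ahead 0.0370 left -0.0010 z 0.1300 push 6.0 side -0.1 z -0.3
t 33.02 ahead 0.0369 left -0.0010 z 0.1299 push 6.2 side -0.1 z 1.1
```

```bash
for i in 1 2 3 4 5 6; do python3 -m handwheel '[[0,0.0005,0,0,0,0,0],[0,0,0,0,0,0,0],[0,0,0,0,0,0,0]]' >/dev/null; python3 f.py; done
```

```text
t 33.40 ahead 0.0366 left -0.0010 z 0.1298 push 7.3 side -0.2 z -0.5
t 33.77 ahead 0.0365 left -0.0010 z 0.1297 push 7.5 side -0.3 z -0.2
t 34.15 ahead 0.0363 left -0.0009 z 0.1296 push 8.5 side 0.3 z 0.6
t 34.52 ahead 0.0357 left -0.0010 z 0.1296 push 7.6 side 0.5 z -0.5
t 34.90 ahead 0.0349 left -0.0010 z 0.1296 push 6.5 side -0.1 z 0.4
t 35.27 ahead 0.0340 left -0.0010 z 0.1297 push 6.5 side -0.1 z -1.4
```

```bash
for i in 1 2 3 4 5 6; do python3 -m handwheel '[[0,0.0005,0,0,0,0,0],[0,0,0,0,0,0,0],[0,0,0,0,0,0,0]]' >/dev/null; python3 f.py; done
```

```text
t 35.65 ahead 0.0320 left -0.0012 z 0.1302 push 3.3 side 0.6 z -1.9
t 36.02 ahead 0.0318 left -0.0013 z 0.1302 push 4.9 side 1.0 z -0.0
t 36.40 ahead 0.0318 left -0.0013 z 0.1302 push 5.7 side 1.5 z 0.9
t 36.77 ahead 0.0317 left -0.0013 z 0.1302 push 7.5 side 1.0 z 1.8
t 37.15 ahead 0.0317 left -0.0012 z 0.1301 push 8.0 side 1.3 z 3.0
t 37.52 ahead 0.0316 left -0.0013 z 0.1301 push 9.4 side 0.9 z 3.7
```

```bash
python3 -m handwheel '[[0,0.0005,0,0,0,0,0],[0,0.0003,0,0,0,0,0],[0,0,0,0,0,0,0]]' >/dev/null; python3 f.py
python3 - <<'E'
from h import *
im,d=ctrl.get_image("scene"); u,v=proj("scene",[(.55,-.02,.125)])[0].astype(int); print(u,v)
np.save("pics/scene5.npy",d)
cv2.imwrite("pics/z5.png",cv2.resize(im[v-36:v+36,u-48:u+48],(800,600),interpolation=2))
E
```

```text
t 37.90 ahead 0.0315 left -0.0012 z 0.1301 push 11.4 side 0.9 z 4.7
311 243
```

View pics/z5.png

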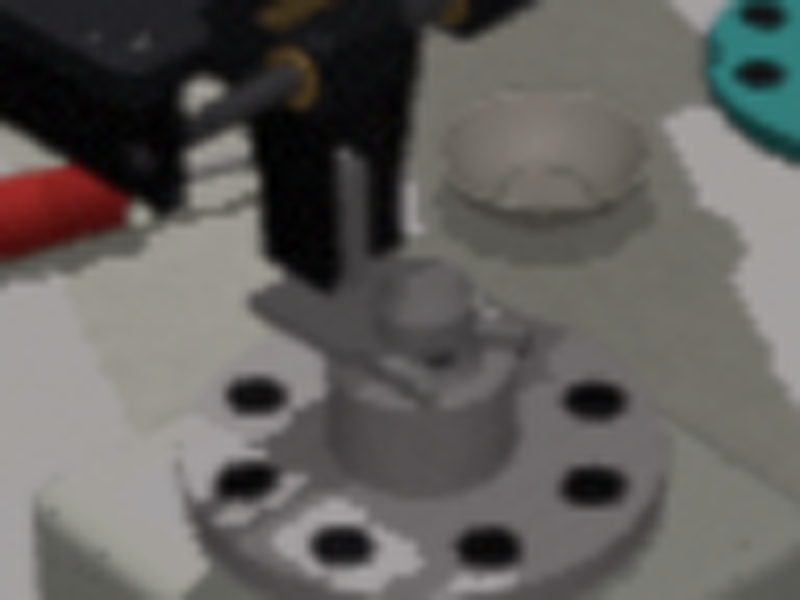

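The clip is in the groove, with its jaw tips past the neck at about (362,286) of the crop's spindle area, and the stop was felt firmly. I'll relax the push, release and retreat.

```bash
python3 -m handwheel '[[0,-0.001,0,0,0,0,0],[0,-0.001,0,-0.0005,0,0,0],[0,-0.0005,0,0,0,0,0],[0,0,0,0,0,0,0]]' >/dev/null; python3 f.py
python3 -m handwheel '[[0.087,0,0,0,0,0,0],[0.087,0,0,0,0,0,0],[0.087,0,0,0,0,0,0],[0.087,0,0,0,0,0,0],[0.087,0,0,0,0,0,0],[0.087,0,0,0,0,0,0],[0.087,0,0,0,0,0,0],[0.087,0,0,-0.005,0,0,0],[0.087,0,0,-0.02,0,0,0],[0.087,0,0,-0.04,0,0,0],[0.087,0,0,-0.04,0,0,0],[0.087,0,0,0,0,0,0]]';  python3 f.py
python3 -m handwheel '[[0.087,-0.02,0.04,0,0,0,0],[0.087,-0.02,0.05,0,0,0,0],[0.087,0,0.05,0,0,0,0],[0.087,0,0.05,0,0,0,0],[0.087,0,0.05,0,0,0,0],[0.087,0,0,0,0,0,0],[0.087,0,0,0,0,0,0]]' >/dev/null
python3 - <<'E'
from h import *
plan((.5,-.2,.2),-68.5)
o=[]
for n,b in(("top",(300,380,150,230)),("scene",(270,360,205,290))):
    im,d=ctrl.get_image(n);P=cloud(n,d,b);P=P[np.hypot(P[:,0]-.557,P[:,1]+.018)<.06]
    Q=P[(P[:,2]>.141)&(P[:,2]<.165)];print(n,'tab',len(Q),Q.mean(0),(Q.min(0)+Q.max(0))/2,'top',Q[:,2].max())
    u,v=proj(n,[(.55,-.02,.12)])[0].astype(int);o.append(cv2.resize(im[v-36:v+36,u-24:u+24],(400,600),interpolation=2)); print(u,v)
cv2.imwrite("pics/z6.png",np.hstack(o))
E
```

```text
t 38.45 ahead 0.0316 left -0.0014 z 0.1303 push 3.6 side 2.7 z -4.2
time: 39.95
position: [0.5293, -0.028, 0.2394]
tool_rot: [3.087, 0.584, 0.011]
ft_force: [0.9, 0.6, 0.0]
grip_width: 0.996
grip_force: 0.0
t 39.95 ahead 0.0295 left -0.0006 z 0.2394 push -1.0 side -0.3 z 0.0
t 40.825 pos [ 0.5772 -0.2651  0.2346] yaw -68.57288971188603 F [-0.2359  0.5209 -0.6139] M [-0.0414  0.1263 -0.0151] grip 1.0001059928482852 0.0
turn deg [-0.0921  0.063  -0.0728] | shift now [-0.048  -0.0887  0.0348] | shift after turn [-0.0479 -0.0888  0.0346]
top tab 77 [ 0.5272 -0.0269  0.1543] [ 0.5388 -0.0226  0.1515] top 0.16197853838344656
343 188
scene tab 86 [ 0.5297 -0.0321  0.1522] [ 0.5291 -0.031   0.1503] top 0.15940746313908932
311 245
```

View pics/z6.png

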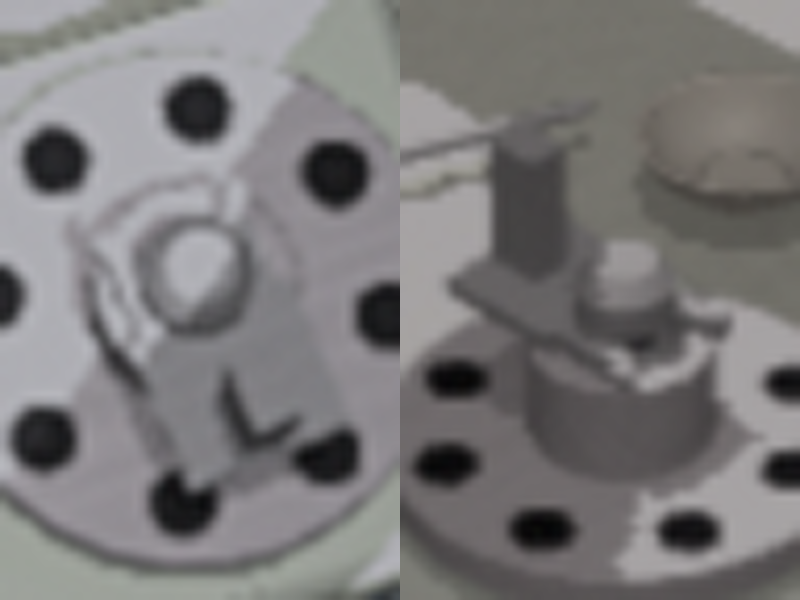

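```bash
python3 - <<'E'
from h import *
a=np.radians(21.43);e=np.array([np.cos(a),np.sin(a)]);f=np.array([-e[1],e[0]])
for n,(u,v),x0 in(("top",(343,188),0),("scene",(311,245),400)):
    for nm,x,y,z in(("tip of spindle",0,0,.1385),("backL",-44,20,.121),("backR",-44,-20,.121),("tabtop",-34,0,.157),("tipL",19,15,.121),("tipR",19,-15,.121)):
        w=np.array([.557,-.0178])+(x*e+y*f)/1000
        p=(proj(n,[(*w,z)])[0]-[u-24,v-36]+.5)*8.333+[x0,0]; q=(proj(n,[(*(w+e*.003),z)])[0]-[u-24,v-36]+.5)*8.333+[x0,0]
        print(n,nm,p.round(),'3mm fwd',(q-p).round())
E
```

```text
top tip of spindle [206. 264.] 3mm fwd [ -5. -12.]
top backL [195. 488.] 3mm fwd [ -5. -12.]
top backR [357. 422.] 3mm fwd [ -5. -12.]
top tabtop [272. 390.] 3mm fwd [ -5. -13.]
top tipL [107. 227.] 3mm fwd [ -5. -12.]
top tipR [228. 178.] 3mm fwd [ -5. -12.]
scene tip of spindle [626. 260.] 3mm fwd [9. 5.]
scene backL [560. 217.] 3mm fwd [8. 5.]
scene backR [448. 281.] 3mm fwd [8. 5.]
scene tabtop [528. 145.] 3mm fwd [8. 5.]
scene tipL [724. 323.] 3mm fwd [9. 5.]
scene tipR [639. 375.] 3mm fwd [9. 5.]
```

The final picture matches the projected home pose of the clip to about 1 mm: backR is at (450,283) against a predicted (448,281), and the jaw tips are at (728,325) and (635,385) against (724,323) and (639,375). Handing in.

```bash
python3 -c "
from bench import ctrl
print(ctrl.close_job())"
```

```text
the job is handed in; nothing more can be done
None
```

The job is handed in, though no verdict came back: the carousel measured fully down and level, and the clip was pushed to its hard stop with at most about 11 N and matched its home pose to about 1 mm in the last picture.

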